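# Swing the jig's locking bar into line about its post

## Task

Lock the phone chassis into the bench jig. Pick up the loose aluminium bar by its finger tab, set its forked end against the jig's upright post with the bar standing well open (about 30 degrees out of line, free end towards the robot), then, keeping the fork against the post, swing the bar about it into line until the free end snaps past the sprung catch and lies against the back stop. Feel your way gently, never forcing the bar against the jig with more than about 20 N, disturb nothing else, and let go.

Things in the scene. Friction and masses are not known exactly. Their poses are not given: they have to be found in the camera images.
- bar: Loose straight aluminium bar, about 0.16 kg (varies), 18 wide x 14 high; origin at the middle of its underside, y along the bar to the forked end, z up. Free end: plain square face at y = -85 mm. Forked end: head 31 mm wide, two prongs with a 13 mm slot between, flaring to about 20 mm at the mouth, prong tips at y = +103 mm, flat slot bottom at y = +79.5 mm.
- bar_tab (a point): Centre of the upright finger tab on top of the bar, the place to grasp: 12 mm thick across the bar (x), 36 long along it (y), 30 tall. It lies 20 mm from the bar's origin towards the free end, 105 mm from bar_fork along the bar, 29 mm above the bar's underside; the tab's foot, on the bar, is 15 mm below this point. Axes as the bar's.
- bar_fork (a point): Point in the fork's slot, half-way up the bar (7 mm above its underside), 170 mm from the free end, where the axis of the jig's post lies when the slot bottom bears on the post. Axes as the bar's.
- jig: Fixed jig: grey plate 8 mm thick with a stripped phone chassis fastened in a nest of pins. Origin under the plate on the line of the closed bar; y runs along that line to the post, x away from the opening side: the bar swings in from the -x (robot's) side, lying flat on the plate. In line: bar's y along jig's y. Tops above the table: closed bar 22 mm, chassis 18, post 32, keeper 30.
- post_pin (a point): Axis of the jig's upright steel post, 11 mm in diameter, at the height of bar_fork when the bar lies on the plate (15 mm above the table). 85 mm from the jig's origin along its y. Axes as the jig's.
- catch (a joint): Travel (m) of the keeper's sprung latch nose: 0 out, 0.006 fully in, along the line away from the post; 2 N plus 0.5 N per mm. It stands about 3 mm in the bar end's way. Its sloping side meets the bar some 30 mm before home and resists with a few newtons; the end face then rides over it (travel 1.5 to 3.5 mm), and the nose springs out in front of the bar about 2 mm before the stop.
- jar: Bystander: teal jar with ribbed lid, 55 mm in diameter, 58 tall, origin under it.
- tub: Bystander: small flat cream-coloured tub, 45 mm in diameter, 16 tall, origin under it.
- tin: Bystander: flat yellow tin, 55 mm in diameter, 22 tall, origin under it.
- charger: Bystander: white mains charger, 30x60x24 mm, origin under it.
- home_end (a point): Nominal place of the bar's free end when home, on the jig's line 170 mm from the post. Here stands the keeper, a dark steel block with a rounded back stop (6 mm short of the bar's end), a roof 17 mm above the plate, open only to -x, and the catch. It is clamped firmly, but up to 11 mm to either side (along x), not measured: the bar when home lies up to 0.08 rad off exact line; feel for the stop.

How it is judged (in metres and radians):
On the way, in this order (a step that is already met when the one before it is completed fails the run):
1. the fork is seated on the post and touches the jig while the bar stands at least 14 degrees out of line (distance between bar_fork and post_pin below 0.006 m and angle between the y axis of bar and the y axis of jig, either way round above 0.25 rad and contact force between bar and jig above 0.3 N), for 0.1 s.
2. with the fork still on the post, the bar has swung to less than 11 degrees out of line, its end at the catch (distance between bar_fork and post_pin below 0.006 m and angle between the y axis of bar and the y axis of jig, either way round between 0.1 and 0.19 rad and contact force between bar and jig above 0.3 N), for 0.05 s.
At the end, for the whole second after the job is handed in: The bar lies flat on the jig at rest, let go: within 0.09 rad of in line, fork point within 5 mm of the post point, and the catch sprung out again in front of it (travel under 1 mm) (angle between the y axis of bar and the y axis of jig, either way round below 0.09 rad and distance between bar_fork and post_pin below 0.005 m and value of joint catch below 0.001 m and angle between bar's own z axis and vertical below 0.05 rad and linear speed of bar below 0.01 m/s); the robot touches nothing.
It fails at once if the bar is forced against the jig with more than 25 N (contact force between bar and jig above 25 N).
It fails at once if a bystander is shifted by more than 20 mm (distance of any of jar, tub, tin, charger from where it was at the start of the episode above 0.02 m).
It also fails if it takes over 72 s, if anything falls off the work surface, if the arm or the gripper's body presses on something with over 40 N, if the wrist force passes 120 N, or if a joint passes its speed limit or range.

## Robot

A 6-joint arm with a two-finger parallel gripper is mounted at the origin on a cart in front of the work surface, level with it; the furniture and walls round the work are solid. World frame = base frame: x ahead of the robot, y to its left, z up, the work surface at z = 0. Lengths are in m, angles in degrees, forces in N, time in s.
With the tool pointing down it reaches from about 0.3 to 0.75 m from the base axis. Payload 8.5 kg.
Tool frame: the origin (TCP) lies midway between the tips of the shut fingers; the grasp point (between the pads) lies 19 mm behind it (env.tcp_to_grasp is the z of the grasp point in the tool frame, in m); z points along the fingers, y is the line along which they close (so a half turn about z gives the same grasp; the last joint's range is limited). The gripper opens to 85 mm and grips with 20 to 120 N. Pads are 22 mm wide; open, the fingers measure 114 mm over their backs; the gripper's body (76 mm by 85 mm) begins 54 mm behind the grasp point. The pads swing forward as they close: fully open they stand 13 mm farther back than shut.
Start: joints at [56.706, 21.807, 74.336, -0, 83.858, -12.336], TCP at [0.197, 0.514, 0.192] pointing down, gripper open.
Joint ranges: [-178.18, 178.18], [-50.72, 133.34], [12.68, 142.11], [-81.47, 261.47], [9.98, 163.14], [-165.26, 165.26]. Speed limits (degrees/s): [136.94, 136.94, 180, 180, 180, 180].

## Interface

Orientations are given as a 3x3 rotation matrix whose columns are the frame's x, y, z axes.
In Python, from rig import env, imaging, job, models gives the robot as it stands. The module is installed in compiled form; this text tells all that it offers.
- The arm moves only by the tool jog_arm, never from a script. Its argument "plan" is text: rows parted by semicolons, each of 7 numbers parted by spaces: the turn, a rotation vector about the tool's x, y, z in degrees, then the shift along the tool's x, y, z in cm, then the closure in counts, from 0 (fully open) to 255 (shut). In form: rx ry rz x y z claw; .... A call has 1 to 10 rows; each row shifts and turns the commanded pose from where the row before left it, along the tool's axes as they then stand; what a row does not reach is not made up. A row lasts 1/12 s, in which the tool goes at most 41.7 mm and 7.16 degrees, less where a joint would pass 70% of its speed; a pose out of reach is approached as far as the arm can. A call with a gripper value outside its range is refused whole. The fingers move at their own pace and stop on an object; "grip_force" is the grip in N (left out, the last holds). Time passes only in rows, so rows that do not move let the fingers close. It gives the time, the measured TCP pose, the force, the opening and the grip force at its end, in the units of the state.
- env.observe(): the state, without advancing time (a new reading comes with each control period).
- imaging.get_image(name): name is "side" or "top" or "wrist"; returns a dict with "pixels" (384x512x3 uint8, red, green, blue), "depth" (384x512 float32, m along the optical axis (not along the pixel's ray), 0 where there is no reading), "fov_y" (degrees; the focal length in pixels is half the picture's height over the tangent of half this angle, whatever the lens; pixels are square), "cx", "cy" (the principal point, pixels), "world_from_camera" (4x4, takes a point from camera to world coordinates). Camera axes: x right, y down, z forward; pixel columns grow to the right and rows downward; lengths in m; the calibration is good to about 2 mm. A picture is of the moment at which its call begins.
- job.close_job(): hands the job in; it is judged then, once.
Trained networks look in the newest picture that a camera, given by its name, has taken for a name from the list of things; names that differ only in an ending like _2 or _b are one class to them, and where a whole thing is asked for, a point or a joint stands for the part that bears it (a point fixed in the world has none). Each returns a list of dicts, best first, with "confidence" (0 to 1); they miss things now and then, are a little off and sometimes report something else, mostly with a low value. They report only what shows in the picture. A call takes as long as a camera call.
- models.outline_of(camera, query): "region" (384x512 bool, what is visible of it) and "bbox" ([centre column, centre row, width, height] in pixels, round what is visible of it).
- models.tip_of(camera, query): "at" ([column, row] in pixels: a listed point, or the origin of a listed thing).
The state is a dict: "time_s": time; "q": joint angles; "qvel": joint speeds; "joint_efforts": joint torques, N m; "position": TCP position; "tool_rot": TCP orientation; "ft_force": force on the tool from outside, world axes, zero at the start; "wrist_torque": the same for the moment, N m; "grip_width": finger opening in m; "gripper_force": force on a finger pad.
Only numpy, scipy, OpenCV 4.12 (cv2) and the standard library are available. Lean on these libraries where they do the work, as an engineer would, in place of code of your own. Each camera call takes 0.05 s, during which the arm holds its last target. There are 200 camera calls.

## Working session

There is one attempt and no reset: what is moved stays moved. The work goes in short steps, Python scripts to look and compute and a tool call to move; the robot and the scene stay as the last step left them, time stands still between calls to the robot, and variables do not carry over. Pictures are saved under pics/ and viewed, at most 10 in all, crops included, and the job is handed in when it is done.

Besides the shell and the picture viewer there is one more tool, called after "Call:" as name(argument=value, ...) on one line, values as JSON. jog_arm: Moves the arm, as the interface text tells. Its arguments: {"type":"object","properties":{"plan":{"type":"string"},"grip_force":{"type":"number"}},"required":["plan"]}

```bash
mkdir -p pics
cat > h.py <<'E'
import numpy as np, cv2
from rig import env, imaging, job, models
def w(im,u,v,d=None,z=None):
    f=192/np.tan(np.radians(im["fov_y"]/2)); T=im["world_from_camera"]
    r=np.array([(u-im["cx"])/f,(v-im["cy"])/f,1.])
    if z is not None:
        R=T[:3,:3]@r; d=(z-T[2,3])/R[2]
    elif d is None: d=float(im["depth"][int(round(v)),int(round(u))])
    return T[:3,:3]@(r*d)+T[:3,3]
E
cat > a.py <<'E'
from h import *
np.set_printoptions(precision=4,suppress=True)
print(env.tcp_to_grasp); s=env.observe(); print(s["ft_force"],s["grip_width"])
print(s["tool_rot"])
P=[]
for c in ("top","side"):
    im=imaging.get_image(c); P.append(im["pixels"])
    for q,z in (("bar_tab",.029),("bar_fork",.007),("post_pin",.015),("bar",0),("jig",0),("home_end",.015),("jar",0),("tub",0),("tin",0),("charger",0)):
        for r in models.tip_of(c,q)[:2]:
            u,v=r["at"]; print(c,q,round(r["confidence"],2),np.round(r["at"],1),w(im,u,v,z=z))
cv2.imwrite("pics/top.png",cv2.resize(P[0][...,::-1],(800,600)));cv2.imwrite("pics/side.png",P[1][...,::-1])
E
python3 a.py
```

```text
-0.0187
[ 0.0075  0.0329 -0.3752] 0.0857117204714716
[[-0.9338  0.3577 -0.0008]
 [ 0.3577  0.9338 -0.0012]
 [ 0.0003 -0.0014 -1.    ]]
top bar_tab 0.75 [187.4 213.2] [0.4603 0.2347 0.029 ]
top bar_fork 0.85 [157.5 214.3] [0.4598 0.339  0.007 ]
top post_pin 0.74 [289.8 188.9] [ 0.5402 -0.1048  0.015 ]
top bar 0.65 [183.3 216.1] [0.4537 0.2535 0.    ]
top jig 0.7 [317.8 187.2] [ 0.5473 -0.1999  0.    ]
top home_end 0.7 [346.6 185.8] [ 0.5487 -0.2943  0.015 ]
top home_end 0.54 [289.4 189.2] [ 0.5392 -0.1034  0.015 ]
top jar 0.62 [222.3 178.8] [0.5795 0.1229 0.    ]
top tub 0.6 [226.2 227.3] [0.4148 0.109  0.    ]
top tin 0.63 [394.4 227. ] [ 0.4109 -0.4504  0.    ]
top tin 0.48 [138.8 167.5] [0.6218 0.4089 0.    ]
top charger 0.46 [137.6 167.1] [0.6232 0.413  0.    ]
side bar_tab 0.85 [282.3 245.3] [0.4596 0.2472 0.029 ]
side bar_tab 0.2 [255.  173.8] [ 0.5427 -0.1415  0.029 ]
side bar_fork 0.82 [279.4 274.4] [0.4671 0.3337 0.007 ]
side post_pin 0.96 [253.8 183.6] [ 0.5451 -0.1012  0.015 ]
side bar 0.71 [281.5 257. ] [ 0.4612  0.2568 -0.    ]
side bar 0.52 [256.1 173.4] [ 0.5415 -0.2008 -0.    ]
side jig 0.61 [254.  174.5] [ 0.5482 -0.1926  0.    ]
side home_end 0.88 [254.7 161.3] [ 0.5484 -0.2626  0.015 ]
side jar 0.73 [241.1 234.8] [0.5689 0.1611 0.    ]
side tub 0.71 [291.8 225.2] [0.4312 0.1114 0.    ]
side tin 0.61 [292.3 143.9] [ 0.4131 -0.448   0.    ]
side charger 0.6 [293.9 142. ] [ 0.4065 -0.4661  0.    ]
```

View pics/top.png

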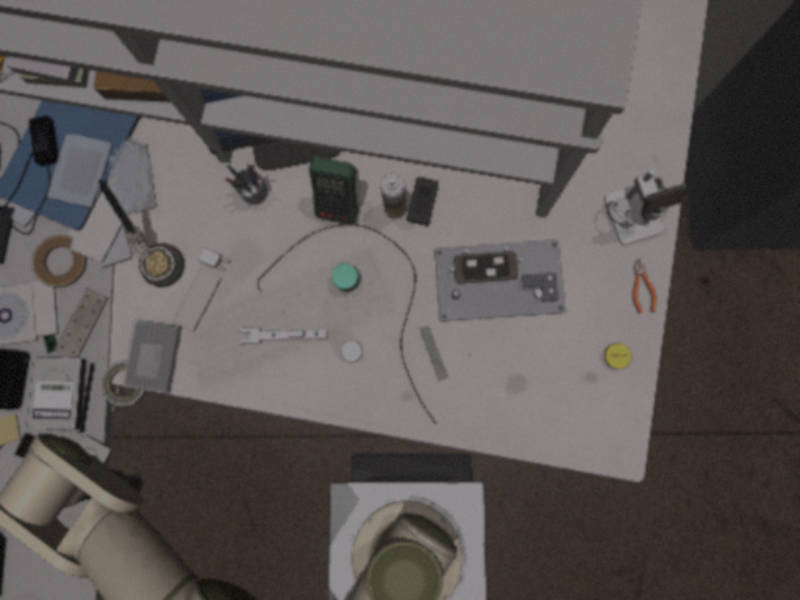

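View pics/side.png

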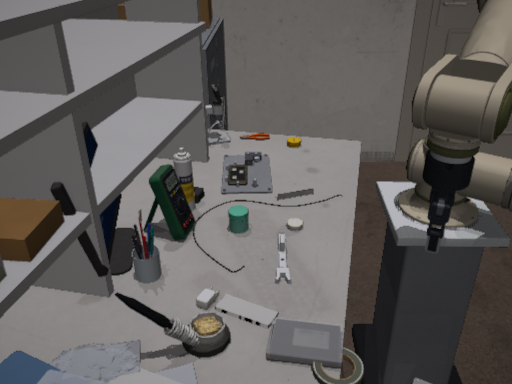

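The top view shows the bar lying along world y, with the fork to +y at (242,336) and the free end at (327,335). The jig is at about (500,280), with the post at (457,295) and the keeper at (540,287). The bar therefore already faces roughly the right way round. I'll turn the tool so the fingers close along world x.

Call:
jog_arm(plan="0 0 6.9 0 0 0 0;0 0 6.9 0 0 0 0;0 0 6.9 0 0 0 0;0 0 6.9 0 0 0 0;0 0 6.9 0 0 0 0;0 0 6.9 0 0 0 0;0 0 6.9 0 0 0 0;0 0 6.9 0 0 0 0;0 0 6.9 0 0 0 0;0 0 6.9 0 0 0 0")

```text
time_s: 1.93
position: [0.1967, 0.5136, 0.1915]
tool_rot: [[0.005, 1.0, -0.0], [1.0, -0.005, -0.0], [-0.0, -0.0, -1.0]]
ft_force: [-0.0, 0.1, 0.4]
grip_width: 0.0855
gripper_force: 0.0
```

Call:
jog_arm(plan="0 0 0 -2.8 2.6 0 0;0 0 0 -2.8 2.6 0 0;0 0 0 -2.8 2.6 0 0;0 0 0 -2.8 2.6 0 0;0 0 0 -2.8 2.6 0 0;0 0 0 -2.8 2.6 0 0;0 0 0 -2.8 2.6 0 0;0 0 0 -2.8 2.6 0 0;0 0 0 -2.8 2.6 0 0;0 0 0 -2.8 2.6 0 0")

```text
time_s: 2.77
position: [0.458, 0.2322, 0.1917]
tool_rot: [[-0.001, 1.0, 0.0], [1.0, 0.001, 0.0], [0.0, 0.0, -1.0]]
ft_force: [0.3, 1.1, 0.1]
grip_width: 0.0857
gripper_force: 0.0
```

```bash
cat > b.py <<'E'
from h import *
import sys
np.set_printoptions(precision=4,suppress=True)
im=imaging.get_image("wrist"); s=env.observe(); print(s["time_s"],s["position"],s["q"],"\n",s["tool_rot"],s["ft_force"])
print(im["world_from_camera"])
for q,z in (("bar_tab",.029),("bar_fork",.007),("bar",0),("post_pin",.015),("home_end",.015),("jig",0)):
    for r in models.tip_of("wrist",q)[:2]:
        u,v=r["at"]; print(q,round(r["confidence"],2),np.round(r["at"],1),w(im,u,v,z=z),w(im,u,v))
for q in sys.argv[2:]:
  for r in models.outline_of("wrist",q)[:1]:
    m=r["region"]&(im["depth"]>0); vv,uu=np.nonzero(m)
    X=np.array([w(im,u,v) for u,v in zip(uu,vv)]); print(q,r["confidence"],len(X),"z pct",np.percentile(X[:,2],[5,25,50,75,95]))
    np.save("pts_%s.npy"%q,X); rr=cv2.minAreaRect(X[:,:2].astype(np.float32)*1000); print(rr)
cv2.imwrite("pics/%s.png"%sys.argv[1],im["pixels"][...,::-1])
E
python3 b.py w1 bar
```

```text
2.8167 [0.4624 0.2279 0.1913] [13.1439 18.3138 79.7793 -0.1447 81.8086 13.3768] 
 [[ 0.0037  1.      0.0022]
 [ 1.     -0.0037 -0.002 ]
 [-0.002   0.0022 -1.    ]] [ 4.6661 -3.987  -0.0313]
[[ 1.      0.0012  0.0017  0.4578]
 [ 0.0017 -0.9463 -0.3233  0.3152]
 [ 0.0012  0.3233 -0.9463  0.3732]
 [ 0.      0.      0.      1.    ]]
bar_fork 0.57 [260.3  61.3] [0.4588 0.3374 0.007 ] [ 0.4588  0.3379 -0.0005]
bar 0.94 [258.9 142.5] [0.4574 0.252  0.    ] [0.4574 0.2541 0.0123]
home_end 0.71 [257.7  61.9] [0.4561 0.3363 0.015 ] [ 0.4561  0.3373 -0.0009]
bar 0.93 3162 z pct [0.0113 0.0124 0.013  0.0138 0.0427]
((465.0102233886719, 259.568603515625), (36.725746154785156, 196.2685089111328), 3.588207483291626)
```

View it.

View pics/w1.png

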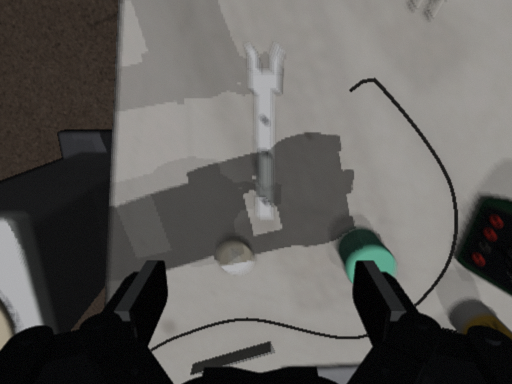

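```bash
cat > c.py <<'E'
import numpy as np
np.set_printoptions(precision=4,suppress=True)
X=np.load("pts_bar.npy")
t=X[(X[:,2]>.035)]; print("tab top",len(t),t.mean(0),t.min(0),t.max(0))
b=X[(X[:,2]>.008)&(X[:,2]<.018)]; print("bar top",b.min(0),b.max(0))
c=b[b[:,1]<.31]; 
ys=np.arange(.16,.36,.01)
for y in ys:
    k=b[abs(b[:,1]-y)<.004]
    if len(k): print(round(y,3),k[:,0].min(),k[:,0].max(),np.median(k[:,0]))
E
python3 c.py
```

```text
tab top 379 [0.4605 0.2336 0.0424] [0.4544 0.2148 0.0352] [0.466  0.2505 0.0447]
bar top [0.4423 0.1676 0.0088] [0.4776 0.356  0.0179]
0.17 0.45285934699995695 0.4694637651930386 0.46115345153946297
0.18 0.4528954880678063 0.469435046048442 0.46112339308510975
0.19 0.4517466877134735 0.4692945855090801 0.46106341079595836
0.2 0.4517791350098957 0.46918892585595684 0.46103833736381167
0.21 0.45178980790445605 0.46908216012013737 0.4541465020711582
0.22 0.4518578180094244 0.4689772729873292 0.45416272578668926
0.23 0.45188849015773036 0.46885564268078833 0.45417316552500786
0.24 0.45194214977193453 0.4687116637089355 0.454203389239063
0.25 0.45197598700836566 0.4686696173609941 0.45974253432605305
0.26 0.4520196586515756 0.46855913554161793 0.460783036001707
0.27 0.45205535129178387 0.46844610479962734 0.459692503567628
0.28 0.45209263156931584 0.468310286972622 0.4601906486424016
0.29 0.4521469065227616 0.46820277157133994 0.4601550079193286
0.3 0.4511111352422103 0.46808355357175324 0.45959641509863136
0.31 0.4449359696745295 0.47524518708241015 0.4595625554269386
0.32 0.4449371477411737 0.47518625344743687 0.4600486812926337
0.33 0.445068030856501 0.4750025989863607 0.460019863186092
0.34 0.4451883869884483 0.4747999009812396 0.46655333761813833
0.35 0.44225881809495843 0.4776431038119199 0.46853530650646014
```

The wrist view shows the bar, fork up at (265,65), free end at (265,215). Its extents from depth are y .168–.356, which matches the 188 mm length. The tab centre is at (.4605,.233), top 44 mm. I'll descend to it now.

Call:
jog_arm(plan="0 0 0 0.5 -0.2 2.5 0;0 0 0 0 0 2.5 0;0 0 0 0 0 2.5 0;0 0 0 0 0 2.5 0;0 0 0 0 0 2.5 0;0 0 0 0 0 1.5 0;0 0 0 0 0 0 0;0 0 0 0 0 0 0")

```text
time_s: 3.83
position: [0.4544, 0.2394, 0.0516]
tool_rot: [[-0.002, 1.0, -0.001], [1.0, 0.002, -0.0], [-0.0, -0.001, -1.0]]
ft_force: [-0.2, 0.1, 0.3]
grip_width: 0.0854
gripper_force: 0.0
```

Call:
jog_arm(plan="0 0 0 -0.62 0.6 0.8 0;0 0 0 0 0 1.2 0;0 0 0 0 0 1.3 0;0 0 0 0 0 0 0;0 0 0 0 0 0 0")

```text
time_s: 4.25
position: [0.4614, 0.2325, 0.019]
tool_rot: [[-0.001, 1.0, 0.001], [1.0, 0.001, 0.0], [0.0, 0.001, -1.0]]
ft_force: [0.3, -0.7, 0.3]
grip_width: 0.0858
gripper_force: 0.0
```

Call:
jog_arm(plan="0 0 0 0 0 0 150;0 0 0 0 0 0 255;0 0 0 0 0 0 255;0 0 0 0 0 0 255;0 0 0 0 0 0 255;0 0 0 0 0 0 255;0 0 0 0 0 0 255;0 0 0 0 0 0 255", grip_force=60)

```text
time_s: 4.92
position: [0.4609, 0.2326, 0.0185]
tool_rot: [[-0.001, 1.0, -0.0], [1.0, 0.001, 0.0], [0.0, -0.0, -1.0]]
ft_force: [0.1, -0.4, 0.0]
grip_width: 0.0003
gripper_force: 0.0
```

The fingers shut on nothing, so I'll look.

```bash
python3 b.py w2 bar; python3 c.py|head -2
python3 - <<'E'
from h import *
im=imaging.get_image("side"); cv2.imwrite("pics/s2.png",cv2.resize(im["pixels"][180:320,200:380,::-1],(771,600),interpolation=cv2.INTER_CUBIC))
E
```

```text
4.9667 [0.4609 0.2326 0.0185] [13.6221 29.8828 93.7258 -0.001  56.3932 13.5789] 
 [[-0.0008  1.     -0.    ]
 [ 1.      0.0008 -0.    ]
 [-0.     -0.     -1.    ]] [-0.8385 -0.3471  0.2332]
[[ 1.      0.0015  0.0015  0.4608]
 [ 0.0019 -0.9462 -0.3235  0.3157]
 [ 0.0009  0.3235 -0.9462  0.2   ]
 [ 0.      0.      0.      1.    ]]
bar_fork 0.92 [254.5  42.3] [0.4581 0.3368 0.007 ] [0.458  0.3375 0.0001]
bar 0.69 [253.4 187.3] [0.457  0.2531 0.    ] [0.4573 0.2571 0.013 ]
bar 0.97 8675 z pct [0.0118 0.0125 0.0131 0.0136 0.0421]
((465.1659240722656, 287.9508972167969), (38.06812286376953, 139.28961181640625), 4.665571689605713)
tab top 718 [0.4604 0.243  0.0419] [0.4547 0.2329 0.035 ] [0.4661 0.2505 0.0447]
bar top [0.4418 0.2183 0.0083] [0.4778 0.3556 0.0178]
```

View pics/s2.png

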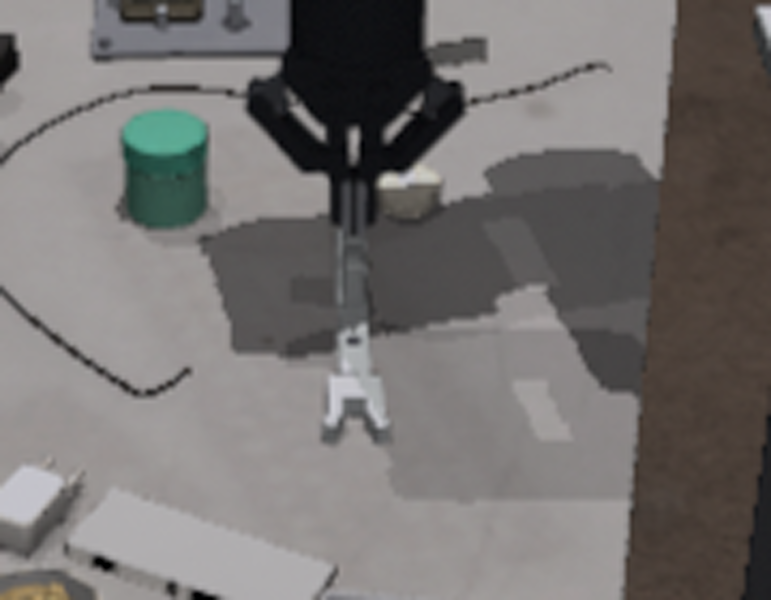

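View pics/w2.png

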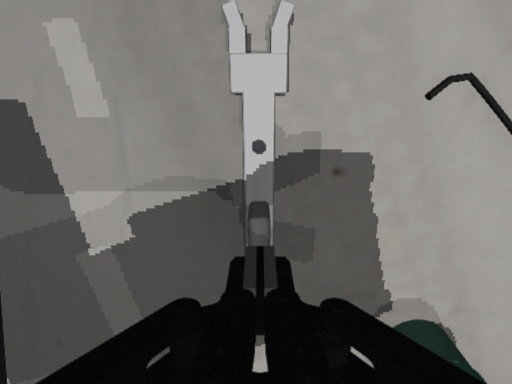

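Run:
```python
from h import *
np.set_printoptions(precision=4,suppress=True)
im=imaging.get_image("side"); f=192/np.tan(np.radians(im["fov_y"]/2)); T=np.linalg.inv(im["world_from_camera"])
for p in ([.4609,.2326,.0185],[.4609,.2326,.044],[.46,.168,.014],[.46,.356,.014],[.46,.215,.044],[.46,.2505,.044]):
    c=T@np.array(p+[1]); print(p,f*c[0]/c[2]+im["cx"],f*c[1]/c[2]+im["cy"])
for v in range(215,262,3): print(v,[w(im,u,v) for u in (279,282,285)])
iw=imaging.get_image("wrist")
for v in (190,205,220,235,245,255,265,275,285,300): print(v,[w(iw,u,v) for u in (240,252,260,268)])
s=env.observe();print(s["grip_width"],s["gripper_force"])
```

```text
[0.4609, 0.2326, 0.0185] 281.6631134897244 245.30492598666515
[0.4609, 0.2326, 0.044] 281.8357371654224 236.9997098046541
[0.46, 0.168, 0.014] 281.71741405560044 232.40559919066482
[0.46, 0.356, 0.014] 282.5796490449044 278.2216692779694
[0.46, 0.215, 0.044] 282.11496033177076 233.03880821653087
[0.46, 0.2505, 0.044] 282.2775100761527 241.1420058819706
215 [array([0.4692, 0.2469, 0.118 ]), array([ 0.4577,  0.0555, -0.0021]), array([0.4547, 0.2477, 0.1187])]
218 [array([0.469 , 0.2438, 0.1075]), array([ 0.4578,  0.0672, -0.0049]), array([0.4544, 0.2435, 0.1075])]
221 [array([0.4689, 0.2479, 0.1015]), array([0.4613, 0.2336, 0.0924]), array([0.4543, 0.2435, 0.0988])]
224 [array([0.4687, 0.2406, 0.088 ]), array([0.4614, 0.2414, 0.0887]), array([0.4541, 0.2433, 0.09  ])]
227 [array([0.4686, 0.2406, 0.0792]), array([0.4613, 0.2435, 0.0813]), array([0.4539, 0.2449, 0.0823])]
230 [array([0.4684, 0.2395, 0.0696]), array([0.461 , 0.2408, 0.0706]), array([0.4537, 0.2433, 0.0724])]
233 [array([ 0.4669,  0.1465, -0.0026]), array([0.4609, 0.2409, 0.0617]), array([ 0.4506,  0.147 , -0.0021])]
236 [
[... 1645 characters left out ...]
.4475,  0.2036, -0.0012]), array([0.4576, 0.2433, 0.07  ]), array([0.4612, 0.2427, 0.069 ]), array([0.4647, 0.2436, 0.0707])]
265 [array([0.4523, 0.2401, 0.0733]), array([0.4578, 0.2431, 0.0783]), array([0.4611, 0.2441, 0.0799]), array([0.4645, 0.244 , 0.0798])]
275 [array([0.4527, 0.2397, 0.0806]), array([0.4579, 0.2434, 0.0864]), array([0.4611, 0.2431, 0.086 ]), array([0.4643, 0.2433, 0.0862])]
285 [array([0.4531, 0.2393, 0.0872]), array([0.4581, 0.244 , 0.0941]), array([0.4611, 0.2433, 0.0932]), array([0.4641, 0.2437, 0.0938])]
300 [array([0.4542, 0.2452, 0.1048]), array([0.4583, 0.2449, 0.1043]), array([0.4611, 0.2375, 0.0944]), array([0.4639, 0.2444, 0.1037])]
-0.0002226934167783608 0.0
```

Both cameras agree that the shut finger tips are really at z≈0.066, while the reported TCP is at 0.0185. So the real tips stand about 48 mm higher than reported, with x and y correct. I'll open, go down the missing 47 mm gently, and watch the force.

Call:
jog_arm(plan="0 0 0 0 0 0 0;0 0 0 0 0 0 0;0 0 0 0 0 0 0;0 0 0 0 0 0 0;0 0 0 0 0 0.8 0;0 0 0 0 0 0.8 0;0 0 0 0 0 0.8 0;0 0 0 0 0 0.6 0;0 0 0 0 0 0 0")

```text
time_s: 6.22
position: [0.46, 0.2323, -0.0131]
tool_rot: [[-0.001, 1.0, -0.003], [1.0, 0.001, -0.001], [-0.001, -0.003, -1.0]]
ft_force: [-0.1, -0.4, -0.2]
grip_width: 0.0848
gripper_force: 0.0
```

Call:
jog_arm(plan="0 0 0 0 0 0.5 0;0 0 0 0 0 0.5 0;0 0 0 0 0 0.4 0;0 0 0 0 0 0.3 0;0 0 0 0 0 0 0;0 0 0 0 0 0 0")

```text
time_s: 6.72
position: [0.4609, 0.2326, -0.0285]
tool_rot: [[-0.001, 1.0, -0.0], [1.0, 0.001, -0.0], [-0.0, -0.0, -1.0]]
ft_force: [0.4, -0.4, 0.1]
grip_width: 0.0851
gripper_force: 0.0
```

Call:
jog_arm(plan="0 0 0 0 0 0 150;0 0 0 0 0 0 255;0 0 0 0 0 0 255;0 0 0 0 0 0 255;0 0 0 0 0 0 255;0 0 0 0 0 0 255;0 0 0 0 0 0 255;0 0 0 0 0 0 255", grip_force=60)

```text
time_s: 7.38
position: [0.4609, 0.2326, -0.0282]
tool_rot: [[-0.001, 1.0, 0.0], [1.0, 0.001, -0.0], [-0.0, 0.0, -1.0]]
ft_force: [-1.0, 0.2, 5.4]
grip_width: 0.0147
gripper_force: 58.7
```

Call:
jog_arm(plan="0 0 0 0 0 0 255;0 0 0 0 0 0 255;0 0 0 0 0 -0.5 255;0 0 0 0 0 -1 255;0 0 0 0 0 -2 255;0 0 0 0 0 -2 255;0 0 0 0 0 -1 255;0 0 0 0 0 0 255;0 0 0 0 0 0 255;0 0 0 0 0 0 255")

```text
time_s: 8.22
position: [0.4604, 0.2324, 0.0359]
tool_rot: [[-0.001, 1.0, -0.001], [1.0, 0.001, -0.0], [-0.0, -0.001, -1.0]]
ft_force: [-0.6, 0.0, -2.2]
grip_width: 0.0143
gripper_force: 58.8
```

```bash
python3 b.py w3 bar
cat > d.py <<'E'
from h import *
np.set_printoptions(precision=4,suppress=True)
s=env.observe(); print(s["time_s"],s["position"],s["ft_force"],s["wrist_torque"],s["grip_width"],s["gripper_force"])
p=s["position"]; X=np.load("pts_bar.npy"); q=X-p
# bar top strip away from tab & fingers
for y in np.arange(-.07,.13,.01):
    k=q[(abs(q[:,1]-y)<.004)&(abs(q[:,0])<.02)]
    if len(k)>20: print(round(y,3),np.percentile(k[:,0],[2,98]),np.median(k[:,2])+p[2],len(k))
print("maxy",q[:,1].max())
E
python3 d.py
```

```text
8.2667 [0.4604 0.2324 0.0358] [13.6173 28.4095 92.704  -0.0013 58.9855 13.5789] 
 [[-0.0007  1.     -0.0017]
 [ 1.      0.0007 -0.0004]
 [-0.0004 -0.0017 -1.    ]] [ 0.1732  0.0767 -2.5835]
[[ 1.      0.0018  0.0003  0.4605]
 [ 0.0018 -0.9461 -0.3238  0.3156]
 [-0.0003  0.3238 -0.9461  0.2174]
 [ 0.      0.      0.      1.    ]]
bar_tab 0.98 [259.4 278. ] [0.4604 0.1933 0.029 ] [0.4605 0.2434 0.1062]
bar_fork 0.64 [256.8  29.4] [0.4587 0.3453 0.007 ] [ 0.4586  0.3466 -0.0023]
bar 0.66 [257.4 213.7] [0.4589 0.2277 0.    ] [0.4595 0.2584 0.0761]
bar 0.9 15820 z pct [0.0743 0.0752 0.076  0.0776 0.1069]
((464.7350769042969, 222.81137084960938), (46.79146194458008, 278.54351806640625), 2.5078322887420654)
8.6167 [0.4608 0.2326 0.0363] [ 0.3678  1.0924 -2.3962] [-0.0737  0.0078 -0.0351] 0.014919969427074777 58.782294765114784
-0.06 [-0.0087  0.0082] 0.07812248043480143 368
-0.05 [-0.0085  0.0086] 0.07793878695635753 379
-0.04 [-0.009   0.0084] 0.0779101125589885 167
-0.03 [-0.0089  0.0083] 0.0773398854437137 69
-0.02 [-0.0082  0.0076] 0.10613705610190308 54
-0.01 [-0.0059  0.0053] 0.10691166569104811 462
0.0 [-0.0063  0.0067] 0.10679182800267684 533
0.01 [-0.0082  0.008 ] 0.10640412567269951 633
0.02 [-0.0086  0.0078] 0.08439441099098763 1421
0.03 [-0.0094  0.0081] 0.07641874047647047 636
0.04 [-0.0092  0.0075] 0.07621341075479082 657
0.05 [-0.0095  0.0077] 0.07642172357228214 717
0.06 [-0.009   0.0079] 0.07583537942129341 764
0.07 [-0.0092  0.0077] 0.07569270879180647 804
0.08 [-0.0152  0.0134] 0.07540359836523086 1278
0.09 [-0.0154  0.0138] 0.07529210771768083 1627
0.1 [-0.0158  0.0139] 0.07506522547592423 1245
0.11 [-0.0161  0.014 ] 0.07482737517579091 996
maxy 0.12836146844791085
```

The tab is held. The bar hangs nearly level with the fork end about 1° low, and the fork is 105.5 mm ahead of the TCP. I'll carry it up and over to the jig, then turn it 30° open.

Call:
jog_arm(plan="0 0 0 0 0 -2 255;0 0 0 -1 0 -3 255;0 0 0 -2.5 0 -1.5 255;0 0 0 -3.5 0 0 255;0 0 0 -3.5 0 0 255;0 0 0 -3.5 0 0 255;0 0 0 -3.5 0 0 255;0 0 0 -3.5 0 0 255;0 0 0 -3.5 0 0 255;0 0 0 -3.5 0 0 255")

```text
time_s: 9.45
position: [0.4608, -0.0491, 0.1016]
tool_rot: [[-0.001, 1.0, 0.0], [1.0, 0.001, -0.0], [-0.0, 0.0, -1.0]]
ft_force: [0.2, 0.5, -1.7]
grip_width: 0.0145
gripper_force: 59.0
```

Call:
jog_arm(plan="0 0 0 -3.5 0 0 255;0 0 0 -3.5 0 0 255;0 0 0 -3.5 0 0 255;0 0 0 -3.5 0 0 255;0 0 0 -2 0 0 255;0 0 6 -1 0 0 255;0 0 6 0 0 0 255;0 0 6 0 0 0 255;0 0 6 0 0 0 255;0 0 6 0 0 0 255")

```text
time_s: 10.28
position: [0.4611, -0.2175, 0.1014]
tool_rot: [[0.504, 0.864, -0.0], [0.864, -0.504, 0.0], [0.0, -0.0, -1.0]]
ft_force: [0.1, -0.7, -2.2]
grip_width: 0.0148
gripper_force: 59.0
```

Call:
jog_arm(plan="0 0 0 0 0 0 255;0 0 0 0 0 0 255;0 0 0 0 0 0 255")

```text
time_s: 10.53
position: [0.4612, -0.2174, 0.1015]
tool_rot: [[0.497, 0.868, -0.0], [0.868, -0.497, 0.0], [0.0, -0.0, -1.0]]
ft_force: [-0.1, 0.1, -2.3]
grip_width: 0.0145
gripper_force: 59.0
```

```bash
python3 b.py w4 bar
python3 - <<'E'
from h import *
np.set_printoptions(precision=4,suppress=True)
for c in ("top","side"):
    im=imaging.get_image(c)
    for q in ("post_pin","home_end","jig"):
        for r in models.tip_of(c,q)[:1]: print(c,q,r["confidence"],w(im,*r["at"],z=0 if q=="jig" else .015))
E
```

```text
10.5833 [ 0.4613 -0.2174  0.1015] [-38.5539  22.8874  88.9541  -0.0009  68.1606  -8.7407] 
 [[ 0.4972  0.8677 -0.    ]
 [ 0.8677 -0.4972  0.    ]
 [-0.     -0.     -1.    ]] [-0.3759  0.1733 -2.2269]
[[ 0.8685 -0.4694 -0.1595  0.5025]
 [-0.4957 -0.8218 -0.2809 -0.1453]
 [ 0.0007  0.323  -0.9464  0.2829]
 [ 0.      0.      0.      1.    ]]
bar_tab 0.7 [261.5 281.3] [ 0.4208 -0.292   0.029 ] [ 0.4671 -0.209   0.1727]
bar_fork 0.72 [258.6  28.5] [ 0.5217 -0.1104  0.007 ] [ 0.5217 -0.1104  0.0072]
bar 0.83 [255.9 214.6] [ 0.4426 -0.2436  0.    ] [ 0.4727 -0.1943  0.142 ]
post_pin 0.72 [283.8   8.2] [ 0.5436 -0.109   0.015 ] [ 0.5243 -0.126   0.1409]
home_end 0.65 [387.1 195.8] [ 0.5531 -0.2795  0.015 ] [ 0.5546 -0.2834  0.0071]
home_end 0.47 [340.3 110.1] [ 0.5486 -0.1941  0.015 ] [ 0.5499 -0.1955  0.0073]
jig 0.67 [337.8 108.3] [ 0.55   -0.1945  0.    ] [ 0.5485 -0.193   0.0086]
bar 0.55 15821 z pct [0.1399 0.1408 0.1416 0.1431 0.1724]
((441.82464599609375, -232.4471893310547), (326.81597900390625, 46.80009078979492), 59.48683166503906)
top post_pin 0.59 [ 0.5396 -0.0971  0.015 ]
top home_end 0.95 [ 0.5583 -0.287   0.015 ]
top jig 0.64 [ 0.5528 -0.2013  0.    ]
side post_pin 0.76 [ 0.5455 -0.1038  0.015 ]
side home_end 0.74 [ 0.5526 -0.289   0.015 ]
side jig 0.91 [ 0.547  -0.1941  0.    ]
```

View pics/w4.png

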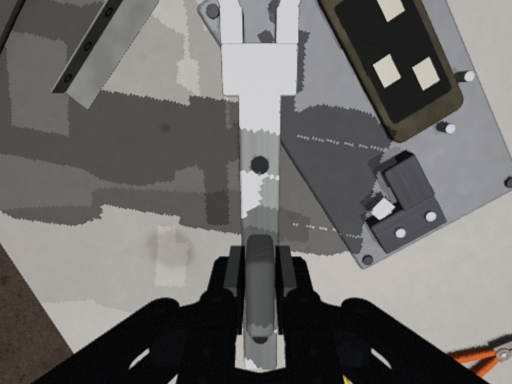

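In the wrist view the keeper is at about (400,215), opening towards the white latch nose at (382,208). The chassis is at upper right, and the fork hides the post at (284,8). I'll sidestep to see the post.

Call:
jog_arm(plan="0 0 0 1 -1.5 0 255;0 0 0 1 -2 0 255;0 0 0 1 -2 0 255;0 0 0 1 -1.5 0 255;0 0 0 0 0 0 255;0 0 0 0 0 0 255;0 0 0 0 0 0 255")

```text
time_s: 11.92
position: [0.4211, -0.1484, 0.1017]
tool_rot: [[0.499, 0.866, 0.001], [0.866, -0.499, -0.001], [-0.0, 0.001, -1.0]]
ft_force: [0.4, -0.5, -2.2]
grip_width: 0.0148
gripper_force: 59.0
```

```bash
python3 b.py w5
python3 - <<'E'
from h import *
np.set_printoptions(precision=4,suppress=True)
im=imaging.get_image("wrist"); f=192/np.tan(np.radians(im["fov_y"]/2))
vv,uu=np.mgrid[:384,:512]; d=im["depth"]
C=np.stack([(uu-im["cx"])/f*d,(vv-im["cy"])/f*d,d],-1); X=C@im["world_from_camera"][:3,:3].T+im["world_from_camera"][:3,3]
ok=d>0; np.save("X.npy",X)
plate=ok&(abs(X[...,2]-.007)<.002); print("plate z",np.median(X[plate][:,2]) if plate.any() else None)
m=ok&(X[...,2]>.027)&(X[...,2]<.036)&(X[...,0]>.5); n,L,S,Ce=cv2.connectedComponentsWithStats(m.astype(np.uint8))
for i in range(1,n):
    if S[i,4]>15: P=X[L==i]; print(S[i],P.mean(0),P.min(0),P.max(0))
E
```

```text
11.9667 [ 0.4211 -0.1485  0.1016] [-34.6795  17.1728  98.396   -0.0053  64.3828  -4.7014] 
 [[ 0.4996  0.8662  0.0006]
 [ 0.8662 -0.4996 -0.0006]
 [-0.0002  0.0008 -1.    ]] [ 0.3135 -0.4755 -2.1504]
[[ 0.867  -0.4722 -0.1595  0.4625]
 [-0.4984 -0.8201 -0.2811 -0.0763]
 [ 0.002   0.3232 -0.9463  0.2832]
 [ 0.      0.      0.      1.    ]]
bar_tab 0.76 [258.1 279.3] [ 0.3789 -0.2198  0.029 ] [ 0.4262 -0.1386  0.1729]
bar_fork 0.77 [253.9  32. ] [ 0.4778 -0.0419  0.007 ] [ 0.4782 -0.0409 -0.0009]
bar 0.67 [257.6 214.1] [ 0.4041 -0.1751  0.    ] [ 0.4333 -0.1257  0.1417]
post_pin 0.79 [372.6  68.1] [ 0.5435 -0.1096  0.015 ] [ 0.5389 -0.1077  0.0302]
home_end 0.97 [459.2 237.2] [ 0.5541 -0.2805  0.015 ] [ 0.5569 -0.2866  0.007 ]
jig 0.63 [412.1 152.6] [ 0.5503 -0.1923  0.    ] [ 0.548  -0.1893  0.0075]
plate z 0.007026099291366161
[371  58  16  16 188] [ 0.5426 -0.1079  0.0303] [ 0.5376 -0.1133  0.0271] [ 0.5484 -0.1029  0.033 ]
[ 459  201   49   52 1456] [ 0.5697 -0.2699  0.029 ] [ 0.5548 -0.2919  0.027 ] [ 0.5848 -0.2497  0.0314]
[497 253  11   9  70] [ 0.5752 -0.3073  0.028 ] [ 0.5712 -0.3114  0.0271] [ 0.5795 -0.3031  0.029 ]
[467 267  10  10  66] [ 0.5473 -0.3088  0.0281] [ 0.5432 -0.3133  0.027 ] [ 0.5512 -0.304   0.0299]
```

View pics/w5.png

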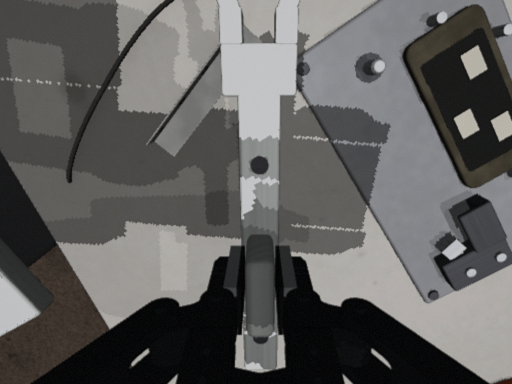

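The post top measures (0.543,-0.108, z .030), home_end (0.554,-0.2805) at 171 mm from it, so the jig's y axis is 3.6° counter-clockwise of world y. The bar is now about 33° open. I'll back off to 40 mm behind the post and go down, with a 0.8° trim for the droop.

Call:
jog_arm(plan="0 0.8 0 -1.5 2.2 0 255;0 0 0 -1.5 2.2 0 255;0 0 0 -1 2.2 0 255;0 0 0 -1 2.0 0 255;0 0 0 0 0 0 255;0 0 0 0 0 2 255;0 0 0 0 0 2.5 255;0 0 0 0 0 2.5 255;0 0 0 0 0 1.5 255;0 0 0 0 0 0 255")

```text
time_s: 13.15
position: [0.469, -0.2315, 0.0133]
tool_rot: [[0.499, 0.866, 0.002], [0.866, -0.499, 0.016], [0.015, -0.006, -1.0]]
ft_force: [-0.2, 0.6, -1.6]
grip_width: 0.0147
gripper_force: 59.1
```

Call:
jog_arm(plan="0 0 0 0 0 0.8 255;0 0 0 0 0 0.7 255;0 0 0 0 0 0.6 255;0 0 0 0 0 0.4 255;0 0 0 0 0 0 255;0 0 0 0 0 0 255;0 0 0 0 0 0 255")

```text
time_s: 13.73
position: [0.4711, -0.2329, -0.0086]
tool_rot: [[0.499, 0.866, 0.007], [0.866, -0.499, 0.012], [0.014, 0.001, -1.0]]
ft_force: [0.0, 0.4, -2.6]
grip_width: 0.0147
gripper_force: 59.1
```

```bash
cat > e.py <<'E'
from h import *
import sys
np.set_printoptions(precision=4,suppress=True)
im=imaging.get_image("wrist"); s=env.observe(); f=192/np.tan(np.radians(im["fov_y"]/2))
vv,uu=np.mgrid[:384,:512]; d=im["depth"]
C=np.stack([(uu-im["cx"])/f*d,(vv-im["cy"])/f*d,d],-1); X=C@im["world_from_camera"][:3,:3].T+im["world_from_camera"][:3,3]
R=s["tool_rot"]; p=s["position"]; print(s["time_s"],p,s["ft_force"],s["wrist_torque"],s["grip_width"])
Q=(X-p)@R; Z=X[...,2]; ok=d>0
for y in np.arange(.03,.14,.01):
    k=ok&(abs(Q[...,0]-y)<.004)&(abs(Q[...,1])<.022)&(Z>p[2]+.036)&(Z<p[2]+.048)
    if k.sum()>20: print(round(y,3),np.percentile(Q[k][:,1],[2,98]),np.median(Z[k]))
k=ok&(Z>p[2]+.036)&(Z<p[2]+.046)&(abs(Q[...,1])<.022)&(Q[...,0]>0); print("tip fwd",np.percentile(Q[k][:,0],99.5))
m=ok&(Z>.027)&(Z<.036)&(np.hypot(X[...,0]-.543,X[...,1]+.1085)<.012)
if m.any(): print("post world",X[m].mean(0),"tool",Q[m].mean(0),m.sum())
if len(sys.argv)>1: cv2.imwrite("pics/%s.png"%sys.argv[1],im["pixels"][...,::-1])
E
python3 e.py w6
```

```text
13.7833 [ 0.4711 -0.2329 -0.0086] [-0.4464 -0.2841 -2.0913] [-0.0473 -0.0101 -0.0267] 0.014785845512908942
0.03 [-0.0088  0.0086] 0.03226131874544047
0.04 [-0.0086  0.0085] 0.032180471825657184
0.05 [-0.0089  0.0087] 0.03250837538105432
0.06 [-0.0087  0.0085] 0.03217346359222811
0.07 [-0.009   0.0083] 0.03209304764292073
0.08 [-0.0146  0.0143] 0.03207206881195507
0.09 [-0.0151  0.0144] 0.03205693289527273
0.1 [-0.0152  0.0146] 0.031968540719195596
0.11 [-0.0156  0.0147] 0.03190262982075048
tip fwd 0.11312183752581184
```

The bar is level, with its underside about 10 mm above the plate. The post lies straight ahead, 38.5 mm to go and 0.2 mm lateral. I'll lower and advance.

Call:
jog_arm(plan="0 0 0 0 0 0.5 255;0 0 0 0 0 0.3 255;0 0 0 0.5 0 0 255;0 0 0 0.7 0 0 255;0 0 0 0.7 0 0 255;0 0 0 0.6 0 0 255;0 0 0 0.4 0 0 255;0 0 0 0.2 0 0 255;0 0 0 0 0 0 255;0 0 0 0 0 0 255")

```text
time_s: 14.62
position: [0.4864, -0.2057, -0.0165]
tool_rot: [[0.499, 0.867, 0.007], [0.866, -0.499, 0.012], [0.014, 0.0, -1.0]]
ft_force: [0.5, -0.2, -1.1]
grip_width: 0.0145
gripper_force: 59.1
```

Call:
jog_arm(plan="0 0 0 0.15 0 0 255;0 0 0 0.15 0 0 255;0 0 0 0.1 0 0 255;0 0 0 0 0 0 255;0 0 0 0 0 0 255")

```text
time_s: 15.03
position: [0.4884, -0.2023, -0.0165]
tool_rot: [[0.499, 0.866, 0.007], [0.866, -0.499, 0.012], [0.014, -0.0, -1.0]]
ft_force: [0.1, 0.4, -2.0]
grip_width: 0.0146
gripper_force: 59.1
```

Call:
jog_arm(plan="0 0 0 0.1 0 0 255;0 0 0 0.1 0 0 255;0 0 0 0 0 0 255;0 0 0 0 0 0 255")

```text
time_s: 15.37
position: [0.4894, -0.2006, -0.0164]
tool_rot: [[0.499, 0.866, 0.007], [0.866, -0.499, 0.012], [0.014, -0.0, -1.0]]
ft_force: [0.6, -1.0, -1.9]
grip_width: 0.0149
gripper_force: 59.1
```

Call:
jog_arm(plan="0 0 0 0.07 0 0 255;0 0 0 0.07 0 0 255;0 0 0 0 0 0 255;0 0 0 0 0 0 255")

```text
time_s: 15.7
position: [0.4901, -0.1993, -0.0164]
tool_rot: [[0.499, 0.866, 0.007], [0.866, -0.499, 0.012], [0.014, -0.0, -1.0]]
ft_force: [-0.8, -0.8, -2.0]
grip_width: 0.0147
gripper_force: 59.1
```

Call:
jog_arm(plan="0 0 0 0.05 0 0 255;0 0 0 0.05 0 0 255;0 0 0 0 0 0 255;0 0 0 0 0 0 255")

```text
time_s: 16.03
position: [0.4906, -0.1985, -0.0164]
tool_rot: [[0.499, 0.866, 0.007], [0.866, -0.499, 0.012], [0.014, 0.0, -1.0]]
ft_force: [-0.5, 0.7, -3.1]
grip_width: 0.0147
gripper_force: 59.1
```

Call:
jog_arm(plan="0 0 0 0.05 0 0 255;0 0 0 0 0 0 255;0 0 0 0 0 0 255")

```text
time_s: 16.28
position: [0.4908, -0.1981, -0.0164]
tool_rot: [[0.499, 0.866, 0.007], [0.866, -0.499, 0.012], [0.014, 0.0, -1.0]]
ft_force: [-0.2, -0.7, -2.8]
grip_width: 0.0145
gripper_force: 59.1
```

Call:
jog_arm(plan="0 0 0 0.05 0 0 255;0 0 0 0.05 0 0 255;0 0 0 0 0 0 255;0 0 0 0 0 0 255")

```text
time_s: 16.62
position: [0.4911, -0.1981, -0.0163]
tool_rot: [[0.499, 0.867, 0.006], [0.866, -0.499, 0.011], [0.012, 0.0, -1.0]]
ft_force: [-4.0, -5.6, -1.7]
grip_width: 0.0148
gripper_force: 59.2
```

```bash
python3 e.py | head -1
python3 - <<'E'
from h import *
im=imaging.get_image("side"); cv2.imwrite("pics/s7.png",cv2.resize(im["pixels"][140:200,210:290,::-1],(800,600),interpolation=cv2.INTER_CUBIC))
E
```

```text
16.6667 [ 0.491  -0.1981 -0.0163] [-3.6748 -4.9597 -1.7037] [-0.9452  0.6008  0.066 ] 0.014476283316317472
```

View pics/s7.png

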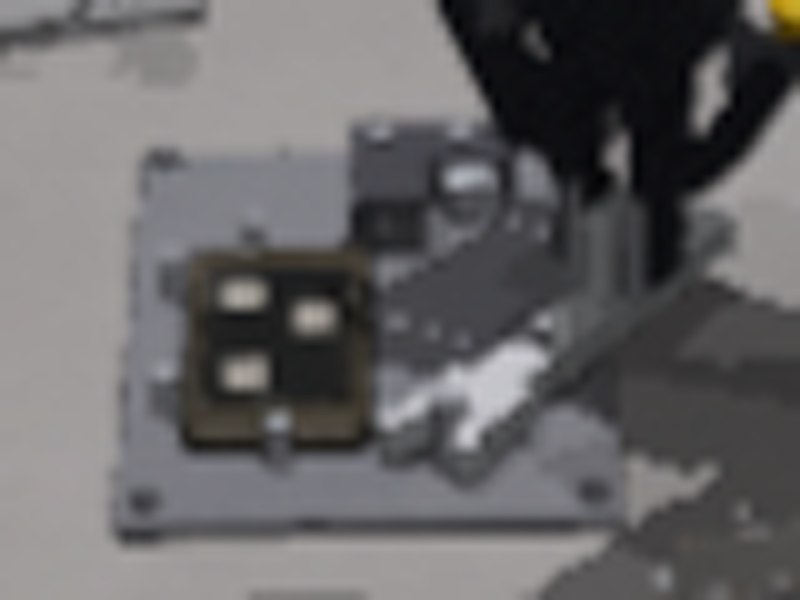

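The force is 7 N straight back along the bar, at the expected place, and the picture shows the post at about (450,410) between the prongs. So the fork is seated. I'll set the bar down on the plate.

Call:
jog_arm(plan="0 0 0 0 0 0.05 255;0 0 0 0 0 0.05 255;0 0 0 0 0 0 255;0 0 0 0 0 0 255")

```text
time_s: 17.05
position: [0.4911, -0.1981, -0.0173]
tool_rot: [[0.499, 0.866, 0.007], [0.866, -0.499, 0.011], [0.012, 0.0, -1.0]]
ft_force: [-3.6, -6.0, -1.2]
grip_width: 0.0147
gripper_force: 59.3
```

Call:
jog_arm(plan="0 0 0 0 0 0.05 255;0 0 0 0 0 0.03 255;0 0 0 0 0 0 255;0 0 0 0 0 0 255")

```text
time_s: 17.38
position: [0.4911, -0.1982, -0.0181]
tool_rot: [[0.499, 0.866, 0.007], [0.866, -0.499, 0.01], [0.012, 0.0, -1.0]]
ft_force: [-2.7, -6.0, -1.4]
grip_width: 0.0146
gripper_force: 59.4
```

Call:
jog_arm(plan="0 0 0 0 0 0.04 255;0 0 0 0 0 0.03 255;0 0 0 0 0 0 255;0 0 0 0 0 0 255")

```text
time_s: 17.72
position: [0.4911, -0.1982, -0.0187]
tool_rot: [[0.499, 0.866, 0.007], [0.866, -0.499, 0.01], [0.012, 0.001, -1.0]]
ft_force: [-3.8, -5.4, 0.1]
grip_width: 0.0143
gripper_force: 59.4
```

Light plate contact now. Next is the swing about the post (radius 10.46 cm), starting with a small trial to check the coupling.

Call:
jog_arm(plan="0 0 -2 0.006 0.365 0 255;0 0 -2 0.006 0.365 0 255;0 0 -2 0.006 0.365 0 255;0 0 0 0 0 0 255;0 0 0 0 0 0 255")

```text
time_s: 18.13
position: [0.5011, -0.2033, -0.0187]
tool_rot: [[0.406, 0.914, 0.007], [0.914, -0.406, 0.01], [0.012, 0.002, -1.0]]
ft_force: [-3.0, -6.4, -1.2]
grip_width: 0.0148
gripper_force: 59.4
```

Call:
jog_arm(plan="0 0 -2 0.006 0.365 0 255;0 0 -2 0.006 0.365 0 255;0 0 -2 0.006 0.365 0 255;0 0 -2 0.006 0.365 0 255;0 0 -2 0.006 0.365 0 255;0 0 -2 0.006 0.365 0 255;0 0 0 0 0 0 255;0 0 0 0 0 0 255")

```text
time_s: 18.8
position: [0.5222, -0.2102, -0.0186]
tool_rot: [[0.207, 0.978, 0.008], [0.978, -0.207, 0.01], [0.011, 0.005, -1.0]]
ft_force: [-2.3, -6.1, 0.4]
grip_width: 0.0145
gripper_force: 59.4
```

Call:
jog_arm(plan="0 0 -2 0.006 0.365 0 255;0 0 -2 0.006 0.365 0 255;0 0 -2 0.006 0.365 0 255;0 0 0 0 0 0 255;0 0 0 0 0 0 255")

```text
time_s: 19.22
position: [0.5331, -0.2119, -0.0185]
tool_rot: [[0.103, 0.995, 0.008], [0.995, -0.103, 0.01], [0.011, 0.007, -1.0]]
ft_force: [-1.2, -6.6, -0.5]
grip_width: 0.0149
gripper_force: 59.4
```

Call:
jog_arm(plan="0 0 -1 0.001 0.18 0 255;0 0 0 0 0 0 255;0 0 0 0 0 0 255")

```text
time_s: 19.47
position: [0.5348, -0.2121, -0.0185]
tool_rot: [[0.086, 0.996, 0.008], [0.996, -0.086, 0.01], [0.011, 0.007, -1.0]]
ft_force: [-0.2, -4.8, -0.9]
grip_width: 0.0145
gripper_force: 59.4
```

Call:
jog_arm(plan="0 0 -1 0.001 0.18 0 255;0 0 0 0 0 0 255;0 0 -1 0.001 0.18 0 255;0 0 0 0 0 0 255;0 0 0 0 0 0 255")

```text
time_s: 19.88
position: [0.5378, -0.2122, -0.0186]
tool_rot: [[0.051, 0.999, 0.006], [0.999, -0.051, 0.01], [0.011, 0.006, -1.0]]
ft_force: [-4.0, -6.3, -1.8]
grip_width: 0.0146
gripper_force: 59.4
```

Call:
jog_arm(plan="0 0 -1 0.001 0.18 0 255;0 0 0 0 0 0 255;0 0 0 0 0 0 255")

```text
time_s: 20.13
position: [0.5394, -0.2123, -0.0187]
tool_rot: [[0.034, 0.999, 0.006], [0.999, -0.034, 0.01], [0.011, 0.006, -1.0]]
ft_force: [-3.3, -6.4, -1.8]
grip_width: 0.0146
gripper_force: 59.3
```

Call:
jog_arm(plan="0 0 -1 0.001 0.18 0 255;0 0 0 0 0 0 255;0 0 0 0 0 0 255")

```text
time_s: 20.38
position: [0.541, -0.2123, -0.0188]
tool_rot: [[0.017, 1.0, 0.006], [1.0, -0.017, 0.011], [0.011, 0.005, -1.0]]
ft_force: [-5.4, -6.6, -0.9]
grip_width: 0.0145
gripper_force: 59.3
```

Call:
jog_arm(plan="0 0 -0.7 0 0.13 0 255;0 0 0 0 0 0 255;0 0 0 0 0 0 255")

```text
time_s: 20.63
position: [0.5428, -0.2124, -0.0186]
tool_rot: [[0.004, 1.0, 0.007], [1.0, -0.004, 0.01], [0.01, 0.007, -1.0]]
ft_force: [-1.7, -6.3, -1.8]
grip_width: 0.0149
gripper_force: 59.3
```

Call:
jog_arm(plan="0 0 -0.7 0 0.13 0 255;0 0 0 0 0 0 255;0 0 0 0 0 0 255")

```text
time_s: 20.88
position: [0.5441, -0.2123, -0.0186]
tool_rot: [[-0.008, 1.0, 0.007], [1.0, 0.008, 0.01], [0.01, 0.007, -1.0]]
ft_force: [-3.2, -5.7, -1.7]
grip_width: 0.0147
gripper_force: 59.3
```

Call:
jog_arm(plan="0 0 -0.7 0 0.13 0 255;0 0 0 0 0 0 255;0 0 0 0 0 0 255")

```text
time_s: 21.13
position: [0.5454, -0.2123, -0.0186]
tool_rot: [[-0.02, 1.0, 0.007], [1.0, 0.02, 0.01], [0.01, 0.007, -1.0]]
ft_force: [-3.2, -6.0, -2.0]
grip_width: 0.0147
gripper_force: 59.3
```

Call:
jog_arm(plan="0 0 -0.7 0 0.13 0 255;0 0 0 0 0 0 255;0 0 0 0 0 0 255")

```text
time_s: 21.38
position: [0.5467, -0.2123, -0.0186]
tool_rot: [[-0.032, 0.999, 0.007], [0.999, 0.032, 0.01], [0.01, 0.007, -1.0]]
ft_force: [-3.3, -4.9, -0.8]
grip_width: 0.0143
gripper_force: 59.3
```

Call:
jog_arm(plan="0 0 -0.5 0 0.09 0 255;0 0 0 0 0 0 255;0 0 0 0 0 0 255")

```text
time_s: 21.63
position: [0.5475, -0.2122, -0.0186]
tool_rot: [[-0.041, 0.999, 0.006], [0.999, 0.041, 0.01], [0.01, 0.007, -1.0]]
ft_force: [-4.0, -5.8, -1.3]
grip_width: 0.0144
gripper_force: 59.4
```

Call:
jog_arm(plan="0 0 -0.5 0 0.09 0 255;0 0 0 0 0 0 255;0 0 0 0 0 0 255")

```text
time_s: 21.88
position: [0.5483, -0.2122, -0.0186]
tool_rot: [[-0.05, 0.999, 0.006], [0.999, 0.05, 0.01], [0.01, 0.007, -1.0]]
ft_force: [-3.3, -6.1, -0.9]
grip_width: 0.0146
gripper_force: 59.3
```

Call:
jog_arm(plan="0 0 -0.5 0 0.09 0 255;0 0 0 0 0 0 255;0 0 0 0 0 0 255")

```text
time_s: 22.13
position: [0.5493, -0.2122, -0.0186]
tool_rot: [[-0.058, 0.998, 0.006], [0.998, 0.058, 0.01], [0.01, 0.007, -1.0]]
ft_force: [-3.1, -6.7, -2.1]
grip_width: 0.0144
gripper_force: 59.3
```

Call:
jog_arm(plan="0 0 -0.5 0 0.09 0 255;0 0 0 0 0 0 255;0 0 0 0 0 0 255")

```text
time_s: 22.38
position: [0.5502, -0.2121, -0.0186]
tool_rot: [[-0.067, 0.998, 0.006], [0.998, 0.067, 0.01], [0.01, 0.007, -1.0]]
ft_force: [-2.9, -6.0, -0.2]
grip_width: 0.0145
gripper_force: 59.3
```

Call:
jog_arm(plan="0 0 -0.5 0 0.09 0 255;0 0 0 0 0 0 255;0 0 -0.5 0 0.09 0 255;0 0 0 0 0 0 255;0 0 0 0 0 0 255")

```text
time_s: 22.8
position: [0.5527, -0.212, -0.0184]
tool_rot: [[-0.084, 0.996, 0.008], [0.996, 0.084, 0.01], [0.01, 0.009, -1.0]]
ft_force: [0.2, -5.7, -1.8]
grip_width: 0.0149
gripper_force: 59.5
```

Call:
jog_arm(plan="0 0 -0.5 0 0.09 0 255;0 0 0 0 0 0 255;0 0 0 0 0 0 255")

```text
time_s: 23.05
position: [0.5536, -0.2119, -0.0183]
tool_rot: [[-0.093, 0.996, 0.008], [0.996, 0.093, 0.01], [0.009, 0.009, -1.0]]
ft_force: [-0.2, -5.7, -1.3]
grip_width: 0.0146
gripper_force: 59.5
```

Call:
jog_arm(plan="0 0 -0.5 0 0.09 0 255;0 0 0 0 0 0 255;0 0 0 0 0 0 255")

```text
time_s: 23.3
position: [0.5544, -0.2118, -0.0183]
tool_rot: [[-0.102, 0.995, 0.008], [0.995, 0.102, 0.01], [0.009, 0.009, -1.0]]
ft_force: [-1.1, -5.1, -1.1]
grip_width: 0.0148
gripper_force: 59.5
```

The resistance vanished, so the catch has snapped past. Now I'll feel for the stop.

Call:
jog_arm(plan="0 0 -0.3 0 0.055 0 255;0 0 0 0 0 0 255;0 0 0 0 0 0 255")

```text
time_s: 23.55
position: [0.5544, -0.2118, -0.0184]
tool_rot: [[-0.107, 0.994, 0.007], [0.994, 0.107, 0.01], [0.01, 0.008, -1.0]]
ft_force: [-3.4, -6.6, -0.3]
grip_width: 0.0144
gripper_force: 59.7
```

Call:
jog_arm(plan="0 0 -0.3 0 0.055 0 255;0 0 0 0 0 0 255;0 0 0 0 0 0 255")

```text
time_s: 23.8
position: [0.5544, -0.2117, -0.0184]
tool_rot: [[-0.112, 0.994, 0.006], [0.994, 0.112, 0.01], [0.01, 0.007, -1.0]]
ft_force: [-4.7, -6.7, 0.7]
grip_width: 0.0146
gripper_force: 59.9
```

```bash
python3 e.py w8
```

```text
23.85 [ 0.5544 -0.2118 -0.0184] [-5.3442 -6.9203  1.6657] [-1.1783  0.9578 -0.0101] 0.014703651879143572
0.03 [-0.009   0.0084] 0.022818188248390076
0.04 [-0.0087  0.0083] 0.022998236863340876
0.05 [-0.009   0.0085] 0.023409177231251202
0.06 [-0.0088  0.0083] 0.023140900445679652
0.07 [-0.0091  0.0085] 0.023181561797860614
0.08 [-0.0148  0.0141] 0.02326095982351016
0.09 [-0.015   0.0144] 0.023375957133165925
0.1 [-0.0152  0.0145] 0.02337209733389055
0.11 [-0.0154  0.0146] 0.023445793094534303
tip fwd 0.1126595301861906
post world [ 0.5432 -0.1091  0.0303] tool [ 0.1038  0.0006 -0.0476] 724
```

View pics/w8.png

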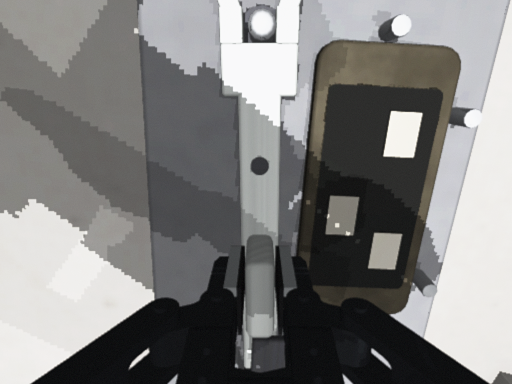

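The TCP stopped at x=.5544 with the force building to 5 N, so the bar is against the stop. The picture shows the post at (262,22) in the slot. The bar top reads about 1–2 mm high, so I'll ease the preload and press it down on the plate lightly.

Call:
jog_arm(plan="0 0 0 -0.04 -0.03 0 255;0 0 0 -0.03 0 0.05 255;0 0 0 0 0 0.05 255;0 0 0 0 0 0 255;0 0 0 0 0 0 255")

```text
time_s: 24.27
position: [0.5547, -0.2118, -0.0195]
tool_rot: [[-0.112, 0.994, 0.006], [0.994, 0.112, 0.011], [0.011, 0.008, -1.0]]
ft_force: [-3.9, -4.6, 1.4]
grip_width: 0.0146
gripper_force: 59.9
```

Call:
jog_arm(plan="0 0 0 0 0 0.04 255;0 0 0 0 0 0 255;0 0 0 0 0 0 255")

```text
time_s: 24.52
position: [0.5548, -0.2117, -0.0197]
tool_rot: [[-0.112, 0.994, 0.007], [0.994, 0.112, 0.011], [0.011, 0.008, -1.0]]
ft_force: [-2.9, -4.3, 1.9]
grip_width: 0.0146
gripper_force: 60.0
```

Call:
jog_arm(plan="0 0 0 -0.02 0 0.06 255;0 0 0 0 0 0.03 255;0 0 0 0 0 0 255;0 0 0 0 0 0 255")

```text
time_s: 24.85
position: [0.5549, -0.2117, -0.0201]
tool_rot: [[-0.112, 0.994, 0.007], [0.994, 0.112, 0.012], [0.011, 0.008, -1.0]]
ft_force: [-5.6, -2.8, 7.5]
grip_width: 0.0146
gripper_force: 61.0
```

```bash
python3 e.py
```

```text
24.9 [ 0.5549 -0.2117 -0.0201] [-5.1282 -2.4686  8.5489] [-0.4476  0.8494 -0.0615] 0.014792005119398604
0.03 [-0.0085  0.009 ] 0.020964916526156535
0.04 [-0.0085  0.0087] 0.020954918795422953
0.05 [-0.0086  0.009 ] 0.02122825631885064
0.06 [-0.0084  0.0087] 0.021016640511015594
0.07 [-0.0084  0.0089] 0.020914445810134644
0.08 [-0.0143  0.0147] 0.02094709802889734
0.09 [-0.0144  0.015 ] 0.020975188405759265
0.1 [-0.0145  0.0152] 0.021021338549123164
0.11 [-0.0147  0.0154] 0.020888436041800143
tip fwd 0.11282158141419397
post world [ 0.5432 -0.1091  0.0303] tool [ 0.1038  0.0002 -0.0493] 749
```

The bar is flat on the plate, with its top at the expected 21 mm. I'll release part-way and go straight up.

Call:
jog_arm(plan="0 0 0 0 0 -0.03 255;0 0 0 0 0 0 200;0 0 0 0 0 0 175;0 0 0 0 0 0 175;0 0 0 0 0 0 175;0 0 0 0 0 0 175")

```text
time_s: 25.4
position: [0.5552, -0.2113, -0.0207]
tool_rot: [[-0.112, 0.994, 0.007], [0.994, 0.112, 0.012], [0.011, 0.008, -1.0]]
ft_force: [-0.7, 0.5, -0.2]
grip_width: 0.0268
gripper_force: 0.0
```

Call:
jog_arm(plan="0 0 0 0 0 -0.5 175;0 0 0 0 0 -1 175;0 0 0 0 0 -1.5 175;0 0 0 0 0 -2 175;0 0 0 0 0 -2 175;0 0 0 0 0 -2 175;0 0 0 0 0 -1 175;0 0 0 0 0 0 175;0 0 0 0 0 0 175")

```text
time_s: 26.15
position: [0.5543, -0.2127, 0.0795]
tool_rot: [[-0.112, 0.994, 0.007], [0.994, 0.112, 0.012], [0.011, 0.009, -1.0]]
ft_force: [0.1, 1.3, 0.1]
grip_width: 0.027
gripper_force: 0.0
```

```bash
python3 b.py w9 bar
python3 - <<'E'
import numpy as np
X=np.load("pts_bar.npy")
P=np.array([.5432,-.109])
b=X[(X[:,2]>.018)&(X[:,2]<.024)]; c=b[(b[:,1]<-.135)]
print(len(c)); 
ys=np.arange(-.27,-.14,.01); L=[]
for y in ys:
    k=c[abs(c[:,1]-y)<.004]
    if len(k)>20: L.append((y,(np.percentile(k[:,0],2)+np.percentile(k[:,0],98))/2,np.median(k[:,2]))); print(np.round(L[-1],4))
L=np.array(L); a=np.polyfit(L[:,0],L[:,1],1); print("slope deg",np.degrees(np.arctan(a[0])),"x at post",np.polyval(a,P[1]))
E
```

```text
26.2 [ 0.5539 -0.2125  0.0786] [-32.8196  31.7456  77.1293   0.8463  71.2393 -39.5312] 
 [[-0.1122  0.9937  0.0059]
 [ 0.9936  0.1121  0.0128]
 [ 0.0121  0.0073 -0.9999]] [-0.0231  0.1061 -0.4122]
[[ 0.9935  0.1046  0.0445  0.5435]
 [ 0.1133 -0.9439 -0.3101 -0.1323]
 [ 0.0096  0.3132 -0.9497  0.2618]
 [ 0.      0.      0.      1.    ]]
bar_tab 0.72 [260.2 201. ] [ 0.5552 -0.2124  0.029 ] [ 0.5541 -0.2045  0.0518]
bar_fork 0.81 [256.2  48.8] [ 0.5404 -0.106   0.007 ] [ 0.5407 -0.1084  0.03  ]
bar 0.75 [259.1 169.3] [ 0.5526 -0.1951  0.    ] [ 0.5519 -0.1902  0.0206]
post_pin 0.67 [260.9  51.2] [ 0.5439 -0.108   0.015 ] [ 0.5439 -0.1096  0.031 ]
home_end 0.41 [256.3  51.1] [ 0.5407 -0.1083  0.015 ] [ 0.5409 -0.1099  0.0315]
jig 0.67 [254.4 168. ] [ 0.5487 -0.1945  0.    ] [ 0.5483 -0.1894  0.0215]
bar 0.74 6218 z pct [0.0197 0.0205 0.0211 0.0218 0.0508]
((555.9345703125, -179.93862915039062), (37.109580993652344, 189.15501403808594), 9.505291938781738)
2813
[-0.27    0.554   0.0209]
[-0.26    0.5531  0.0208]
[-0.25    0.5583  0.021 ]
[-0.24    0.5575  0.0209]
[-0.23    0.5564  0.0206]
[-0.22    0.5553  0.0211]
[-0.21    0.5541  0.0208]
[-0.2     0.5532  0.0207]
[-0.19    0.5522  0.0209]
[-0.18    0.5511  0.0209]
[-0.17    0.5501  0.0209]
[-0.16    0.5491  0.0211]
[-0.15   0.548  0.021]
slope deg -3.7338320658557906 x at post 0.5466757535155908
```

View pics/w9.png

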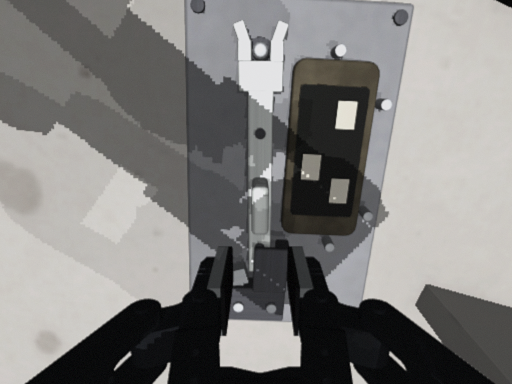

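The bar lies flat, straight and 2–3° off the nominal line, which is within the keeper's tolerance. The post at (260,50) is in the fork, and the white nose at (240,275) stands out in front of the bar's end. The robot is clear, so I'll hand in.

```bash
python3 -c "
from h import *
print(job.close_job())"
```

```text
the job is handed in; nothing more can be done
None
```

The bar is seated on the post, swung in past the catch and lying flat against the back stop, released and handed in at about 26 s. The catch snap was inferred from the force dropping to zero and the nose showing in front of the bar in the last picture. The hand-in call returned no verdict.

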